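# Clamp the chopping board in its holder

### The job

Loosen the clamp knob of the sliding stop, slide the stop up against the chopping board and push on until the board is hard against the fence at the far end of the holder and the stop's sprung pad is pressed about half-way in. Lock the knob again while holding the stop there, so that the pad stays pressed when you let go; press gently, never with the pad squeezed right home, and leave the crockery alone.

Things in the scene. Friction and masses are not known exactly. Their poses are not given: they have to be found in the camera images.
- holder: Board holder fixed to the worktop: a flat dark steel deck, 150 mm (its x) by 450 mm (its y), 14 mm thick. Origin: centre of its underside; z up. The half with y > 0 has a slot along y, at x = 0, in which the stop slides. Near the end at y < 0 stands the fence.
- fence_mid (a point): Point on the deck's top face at the holder's y = -0.180, the middle of the fence's setting range. The fence, an aluminium bar 130 mm wide (x), 16 mm thick, 34 mm tall, stands firm, but is set anew each time: its face towards +y lies up to 10 mm either side of this point along y. Its true place is not reported: find it by touch or by eye.
- stop: The sliding stop: an aluminium block 56 mm (x) by 70 mm (y), its top 34 mm above the deck, axes parallel to the holder's. Origin: below its middle, on the deck's top face. Freed, it slides with about 1 N of drag along the holder's y: origin from y = 0.160 (start: 0.110 to 0.160) to -0.010. It carries the knob on top and the sprung pad in front (-y).
- pad_mount (a point): Middle of the stop's front, 35 mm along -y from the stop's origin, 13 mm above the deck. Relaxed, the pad's face stands 25 mm ahead (-y) of this point. The pad, a black rubber bar 90 mm wide, 18 mm tall, on two rods, goes in 22 mm against a spring of 1 N/mm starting from nothing (half-way: 11 N; wanted in the end: 6 to 20 N); it pushes the freed stop back if that is let go.
- knob (a joint): Turn of the clamp knob, rad: 0 = fully tight (dead stop), growing as it is loosened, counter-clockwise from above, to 1.5 (dead stop). Its brake starts to bite at about 0.85 and grips harder the further it is tightened: little at 0.5, firmly below 0.2; above 0.9 the stop is free. Starts locked, between 0 and 0.2. It turns with about 0.15 N m (0.3 when tight) and stays where it is left.
- knob_grip (a point): Grip point on the knob's vertical axis, 83 mm above the worktop, 17 mm below the top of the black grip bar. The bar is 76 mm long (this point's x), 14 mm thick (its y), 34 mm tall, its underside 66 mm above the worktop on a hub 24 mm across. The axis is 15 mm along +y from the stop's origin. With the knob at 0 the bar lies along the holder's x.
- board: Small wooden chopping board lying loose on the deck between fence and pad, 140 mm (x) by 150 mm (y) by 24 mm thick, about 0.36 kg. Origin: centre of its underside, z up. It starts 10 to 40 mm from the fence, a little askew, and slides with 1 to 4 N.
- tumbler: Bystander: drinking glass, 72 mm across, 110 mm tall, standing; origin at the centre of its underside.
- plate: Bystander: white plate, 150 mm across, 18 mm tall; origin at the centre of its underside.
- mug: Bystander: white mug, 80 mm across, 90 mm tall, handle towards its +y; origin at the centre of its underside.
Mind the look-alikes: they are no part of the job. What is meant by the board is not black, pink or turquoise, and is the larger of those in its own colour.

How it is judged (in metres and radians):
On the way, in this order (a step that is already met when the one before it is completed fails the run):
1. the clamp knob is loosened (value of joint knob above 0.9 rad), for 0.1 s.
2. the stop is pressed on the board with at least 6 N (contact force between stop and board above 6 N), for 0.2 s.
At the end, for the whole second after the job is handed in: Let go, the stop presses on the board with 6 to 20 N (pad in by 6 to 20 mm), the knob is locked (below 0.3 rad), stop and board are at rest, and the board lies flat on the deck against the fence, square with the holder within 0.06 rad and within 40 mm of its middle line (contact force between stop and board between 6 and 20 N and value of joint knob below 0.3 rad and linear speed of each of stop, board below 0.005 m/s and angle between the y axis of board and the y axis of holder, either way round below 0.06 rad and angle between board's own z axis and vertical below 0.05 rad and x of board in the frame of holder between -0.04 and 0.04 m and y of board in the frame of holder below -0.085 m); the robot touches nothing.
It fails at once if the pad is squeezed right home: over 25 N on the board (contact force between stop and board above 25 N).
It fails at once if the tumbler is shifted by over 30 mm (distance of tumbler from where it was at the start of the episode above 0.03 m).
It fails at once if the plate is shifted by over 30 mm (distance of plate from where it was at the start of the episode above 0.03 m).
It fails at once if the mug is shifted by over 30 mm (distance of mug from where it was at the start of the episode above 0.03 m).
It also fails if it takes over 58 s, if anything falls off the work surface, if the arm or the gripper's body presses on something with over 40 N, if the wrist force passes 120 N, or if a joint passes its speed limit or range.

### The arm

A 6-joint arm with a two-finger parallel gripper is mounted at the origin on the work surface. World frame = base frame: x ahead of the robot, y to its left, z up, the work surface at z = 0. Lengths are in mm, angles in degrees, forces in N, time in s.
With the tool pointing down it reaches from about 300 to 850 mm from the base axis. Payload 4.2 kg.
Tool frame: the origin (TCP) lies midway between the tips of the shut fingers; the grasp point (between the pads) lies 19 mm behind it (env.hold_point_z is the z of the grasp point in the tool frame, in mm); z points along the fingers, y is the direction in which the jaws open and shut (so a half turn about z gives the same grasp; the last joint's range is limited). The gripper opens to 91 mm and grips with 3 to 60 N. Pads are 32 mm wide; open, the fingers measure 118 mm over their backs; the gripper's body (76 mm by 178 mm) begins 60 mm behind the grasp point.
Start: joints at [-65.546, 18.312, 89.639, -0, 72.044, -1.146], TCP at [248.452, -518.57, 213.976] pointing down, gripper open.
Joint ranges: [-177.97, 177.97], [-48.28, 115.42], [12.27, 149.76], [-77.06, 257.06], [2.81, 150.46], [-146.56, 146.56]. Speed limits (degrees/s): [147.25, 147.25, 180, 180, 180, 180].

### API

Orientations are given as [roll, pitch, yaw] about the fixed x, y, z axes, in that order (R = Rz(yaw) Ry(pitch) Rx(roll)).
In Python, from workcell import env, grab_frame, camera_params, spotter gives the robot as it stands. The module is installed in compiled form; this text tells all that it offers.
- The arm moves only by the shell command python3 -m jog 'ROWS' [FORCE]. ROWS is text: rows parted by semicolons, each of 7 numbers parted by spaces: the turn, a rotation vector about the world's x, y, z in units of 5 degrees (1.0 is 5 degrees), then the shift along the world's x, y, z in units of 25 mm (1.0 is 25 mm), then the opening, from 0 (shut) to 1 (fully open). A call has 1 to 5 rows; each row is the pose to reach, as a shift and turn from the pose commanded when the call began; what a row does not reach only later rows make up. A row lasts 1/8 s, in which the tool goes at most 62.5 mm and 10.7 degrees, less where a joint would pass 70% of its speed; a pose out of reach is approached as far as the arm can. A call with a gripper value outside its range is refused whole. The fingers move at their own pace and stop on an object; FORCE is the grip in N (left out, the last holds). Time passes only in rows, so rows that repeat a pose let the fingers close. It gives the time, the measured TCP pose, the force and the opening at its end, in the units of the state.
- env.state(): the state, without advancing time (a new reading comes with each control period).
- grab_frame(name): name is "scene" or "side" or "wrist"; returns the picture (384x512x3 uint8, red, green, blue); there is no depth.
- camera_params(name): a dict with "K" (3x3 intrinsics, pixels), "rvec" (rotation vector, rad) and "tvec" (3), from world to camera coordinates, as OpenCV has them. Camera axes: x right, y down, z forward; pixel columns grow to the right and rows downward; lengths in mm; the calibration is good to about 2 mm. A picture is of the moment at which its call begins: read the wrist's pose just before it. camera_params takes no time and is no camera call; for the wrist camera it gives the pose at the moment of the call.
- env.job_done(): hands the job in, once; it reports no verdict.
Trained networks look in the newest picture that a camera, given by its name, has taken for a name from the list of things; names that differ only in an ending like _2 or _b are one class to them, and where a whole thing is asked for, a point or a joint stands for the part that bears it (a point fixed in the world has none). Each returns a list of dicts, best first, with "conf" (0 to 1); they miss things now and then, are a little off and sometimes report something else, mostly with a low value. They report only what shows in the picture. A call takes as long as a camera call. They do not tell look-alikes from the thing itself.
- spotter.look_for(query, camera): "box" ([left, top, width, height] in pixels, round what is visible of it).
- spotter.trace(query, camera): "region" (384x512 bool, what is visible of it) and "box" ([left, top, width, height] in pixels, round what is visible of it).
The state is a dict: "time_s": time; "qpos": joint angles; "qvel": joint speeds; "effort": joint torques, N m; "ee_pos": TCP position; "ee_rot": TCP orientation; "force": force on the tool from outside, world axes, zero at the start; "torque": the same for the moment, N m; "gripper_width": finger opening in mm.
Only numpy, scipy, OpenCV 4.12 (cv2) and the standard library are available. Lean on these libraries where they do the work, as an engineer would, in place of code of your own. Each camera call takes 0.05 s, during which the arm holds its last target. There are 200 camera calls.

## Working session

There is one attempt and no reset: what is moved stays moved. The work goes in short steps, Python scripts to look and compute and a shell command to move; the robot and the scene stay as the last step left them, time stands still between calls to the robot, and variables do not carry over. Pictures are saved under pics/ and viewed, about 8 in all and at most 12, crops included, and the job is handed in when it is done.

```bash
mkdir -p pics; ls; cat > h.py <<'E'
import numpy as np, cv2
from workcell import env, grab_frame, camera_params, spotter
def save(n,f,crop=None,s=1):
    im=grab_frame(n)[:,:,::-1]
    if crop: l,t,w,h=crop; im=im[t:t+h,l:l+w]
    cv2.imwrite('pics/'+f,cv2.resize(im,None,fx=s,fy=s,interpolation=cv2.INTER_CUBIC))
def ray(n,uv,z,P=None):
    "pixels -> world points on plane z"
    P=P or camera_params(n); K=np.array(P['K'],float); R=cv2.Rodrigues(np.array(P['rvec'],float))[0]; t=np.array(P['tvec'],float).ravel()
    c=-R.T@t; uv=np.atleast_2d(np.array(uv,float)); d=(R.T@np.linalg.inv(K)@np.c_[uv,np.ones(len(uv))].T).T
    return c+d*((z-c[2])/d[:,2])[:,None]
def proj(n,p):
    P=camera_params(n); return cv2.projectPoints(np.atleast_2d(np.array(p,float)),np.array(P['rvec'],float),np.array(P['tvec'],float),np.array(P['K'],float),None)[0][:,0]
E
python3 - <<'E'
from h import *
a=grab_frame('scene');b=grab_frame('side')
cv2.imwrite('pics/a.png',a[:,:,::-1]);cv2.imwrite('pics/b.png',b[:,:,::-1])
for n in('scene','side'):
  for q in('holder','stop','knob','board','tumbler','plate','mug','pad_mount'):
    print(n,q,[(np.round(d['box']).astype(int).tolist(),round(d['conf'],2)) for d in spotter.look_for(q,n)[:4]])
  P=camera_params(n);R=cv2.Rodrigues(np.array(P['rvec'],float))[0];print(-R.T@np.array(P['tvec']).ravel())
print(env.state())
E
```

```text
pics
scene holder [([171, 122, 160, 129], 0.58)]
scene stop [([264, 133, 45, 47], 0.81), ([88, 209, 55, 45], 0.49)]
scene knob [([280, 130, 25, 24], 0.63)]
scene board [([190, 163, 76, 65], 0.91), ([131, 152, 51, 50], 0.91), ([256, 59, 63, 52], 0.84), ([205, 108, 51, 45], 0.58)]
scene tumbler [([384, 125, 36, 42], 0.59)]
scene plate []
scene mug [([90, 209, 52, 43], 0.86)]
scene pad_mount [([262, 129, 42, 52], 0.91)]
[ 966.85076201 -429.55453145 1010.74763495]
side holder []
side stop [([227, 226, 36, 35], 0.8), ([202, 176, 87, 111], 0.45)]
side knob [([232, 228, 24, 19], 0.7)]
side board [([234, 184, 56, 40], 0.76), ([311, 179, 35, 28], 0.74), ([179, 146, 60, 36], 0.71), ([298, 229, 42, 35], 0.71)]
side tumbler [([118, 270, 37, 54], 0.76)]
side plate [([137, 210, 56, 31], 0.94), ([227, 228, 26, 18], 0.54)]
side mug []
side pad_mount [([229, 229, 34, 29], 0.73)]
[323.53116669 919.97138531 866.68998231]
{'time_s': 0.9, 'qpos': array([-6.55486601e+01,  1.83101348e+01,  8.96396151e+01, -1.44909533e-03,
        7.20424712e+01, -1.14677097e+00]), 'qvel': array([-0.00614057,  0.01114505, -0.03455849,  0.09139835,  0.05350963,
       -0.03387649]), 'effort': array([-1.80726915e-04, -4.12342286e+01, -2.32233828e+01,  7.24925101e-02,
        3.76376789e-02, -1.35607809e-05]), 'ee_pos': array([ 248.42522564, -518.58493268,  213.98946263]), 'ee_rot': array([1.79992250e+02, 1.53396976e-03, 2.55985574e+01]), 'force': array([-0.46689799,  0.93317324, -0.33671612]), 'torque': array([-0.05520327,  0.03375344,  0.02467826]), 'gripper_width': 91.25930400787875}
```

View pics/a.png

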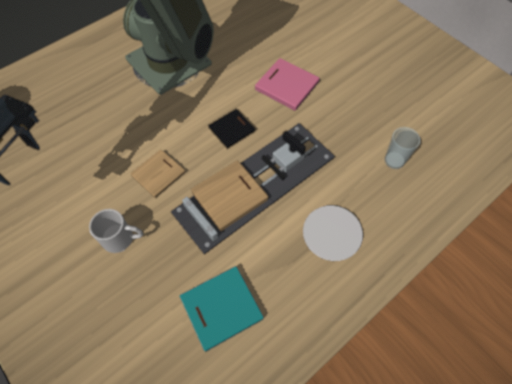

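View pics/b.png

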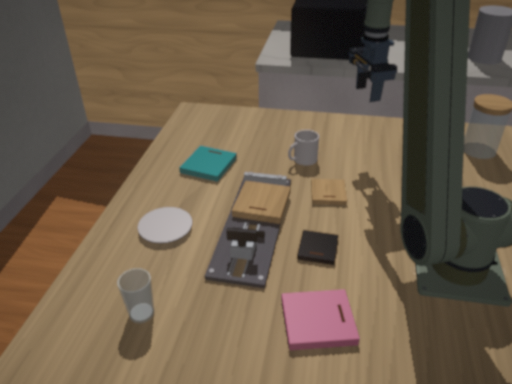

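The scene view shows the holder from about (173,209)/(206,251) at the fence end to (300,124)/(334,156). The wooden board lies at (230,195), and the stop with its black knob is near (290,152). The mug, plate and tumbler stand clear. Next I zoom in.

```bash
python3 - <<'E'
from h import *
save('scene','c.png',(165,110,180,150),4.4)
E
```

```text
(no output)
```

View pics/c.png

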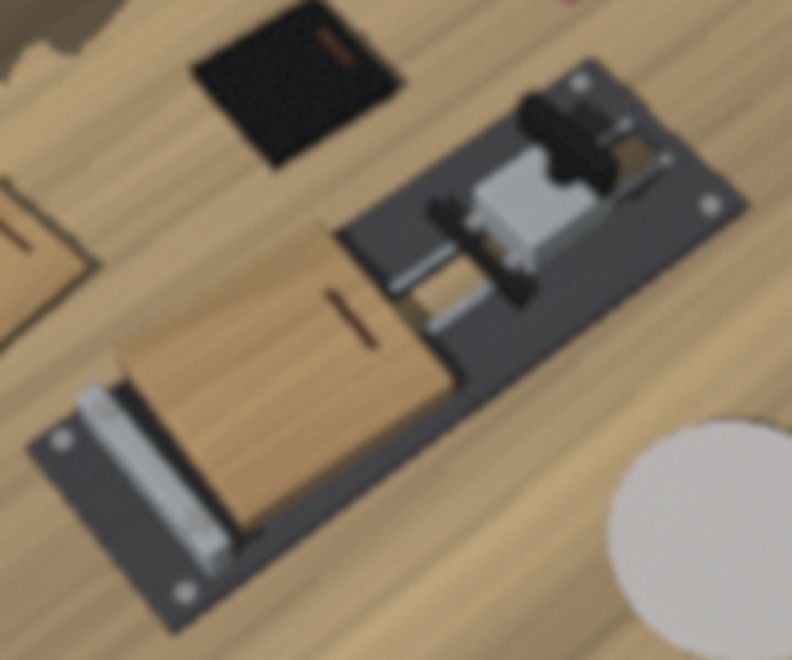

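The crop shows the deck corners at (590,60), (748,205), (175,632) and (28,447). The knob bar's top runs from (530,100) to (605,185), and the board's top corners are also clear.

```bash
cat >> h.py <<'E'
def crop(uv,o=(165,110),s=4.4): return (np.array(uv,float)+.5)/s-.5+np.array(o)
E
python3 - <<'E'
from h import *
C=ray('scene',crop([(590,60),(748,205),(175,632),(28,447)]),14)
print('corners',C.round(1).tolist())
print('lens',[np.linalg.norm(C[i]-C[i-1]).round(1) for i in range(4)])
c=C.mean(0); d=((C[0]+C[1])-(C[2]+C[3]))/2; ey=d[:2]/np.linalg.norm(d[:2]); ex=np.array([ey[1],-ey[0]])
print('centre',c,'ey',ey,'holder yaw',np.degrees(np.arctan2(-ey[0],ey[1])))
def loc(p): q=p[:,:2]-c[:2]; return np.c_[q@ex,q@ey].round(1).tolist()
K=ray('scene',crop([(530,100),(605,185)]),100);print('knob',K.round(1).tolist(),loc(K),'mid',K.mean(0),loc(K.mean(0,keepdims=True)))
B=ray('scene',crop([(320,222),(458,382),(245,530),(118,350)]),38);print('board',B.round(1).tolist(),loc(B),loc(B.mean(0,keepdims=True)))
F=ray('scene',crop([(105,385),(230,548)]),48);print('fence',loc(F))
S=ray('scene',crop([(475,190),(525,248)]),48);print('stop front top',loc(S))
for n,q in(('mug',90),('tumbler',110),('plate',18)):
  r=spotter.look_for(n,'scene')
  for e in r[:1]:
    b=e['box'];print(n,ray('scene',[(b[0]+b[2]/2,b[1]+b[3]/2)],q/2).round(0))
E
```

```text
corners [[463.8, 147.9, 14.0], [612.6, 146.9, 14.0], [607.0, -301.3, 14.0], [458.7, -299.2, 14.0]]
lens [np.float64(447.1), np.float64(148.8), np.float64(448.2), np.float64(148.3)]
centre [535.50615036 -76.42938326  14.        ] ey [0.01205002 0.9999274 ] holder yaw -0.6904318769818171
knob [[505.9, 50.3, 100.0], [579.5, 43.2, 100.0]] [[-31.1, 126.4], [42.6, 120.1]] mid [542.72938937  46.73168354 100.        ] [[5.7, 123.2]]
board [[459.9, -77.6, 38.0], [598.8, -85.1, 38.0], [592.5, -238.2, 38.0], [452.6, -225.4, 38.0]] [[-75.6, -2.1], [63.4, -7.9], [59.0, -161.1], [-81.1, -150.0]] [[-8.6, -80.3]]
fence [[-61.6, -171.2], [66.2, -175.9]]
stop front top [[-28.0, 82.5], [23.1, 78.7]]
mug [[ 432. -439.   45.]]
tumbler [[723. 284.  55.]]
plate [[777. -22.   9.]]
```

The sizes agree: the deck measures 448×149 mm against the given 450×150. The knob axis is near (537, 48). I move above it.

```bash
python3 -m jog '0 0 -1 2.2 4.3 1 1; 0 0 -2 3.3 6.4 1 1; 0 0 -3 4.4 8.6 1 1; 0 0 -4 5.5 10.7 1 1; 0 0 -5.1 5.5 10.7 1 1'; python3 -m jog '0 0 0 1.1 2.1 0 1; 0 0 0 2.2 4.3 0 1; 0 0 0 3.3 6.5 0 1; 0 0 0 4.4 8.6 0 1; 0 0 0 5.5 10.7 0 1'
```

```text
time_s: 1.72
ee_pos: [386.7, -249.1, 239.3]
ee_rot: [180.0, -0.1, -0.1]
force: [0.2, -0.9, 0.3]
gripper_width: 91.1
time_s: 2.35
ee_pos: [524.2, 18.3, 239.2]
ee_rot: [180.0, -0.0, 0.1]
force: [0.8, -0.1, 0.0]
gripper_width: 91.3
```

```bash
python3 - <<'E'
from h import *
P=camera_params('wrist'); R=cv2.Rodrigues(np.array(P['rvec'],float))[0]; print('cam',-R.T@np.array(P['tvec']).ravel(),'axis',R[2])
save('wrist','d.png',None,1.5)
for q in('knob','stop','board'):
    print(q,[(np.round(d['box']).astype(int).tolist(),round(d['conf'],2)) for d in spotter.look_for(q,'wrist')[:3]])
E
```

```text
cam [597.7257337   19.07715248 410.53202029] axis [-2.61702507e-01 -4.48823389e-04 -9.65148484e-01]
knob [([222, 141, 21, 64], 0.96)]
stop [([216, 137, 68, 68], 0.96)]
board [([321, 125, 122, 98], 0.87), ([127, 242, 64, 68], 0.85), ([461, 0, 51, 73], 0.83)]
```

View pics/d.png

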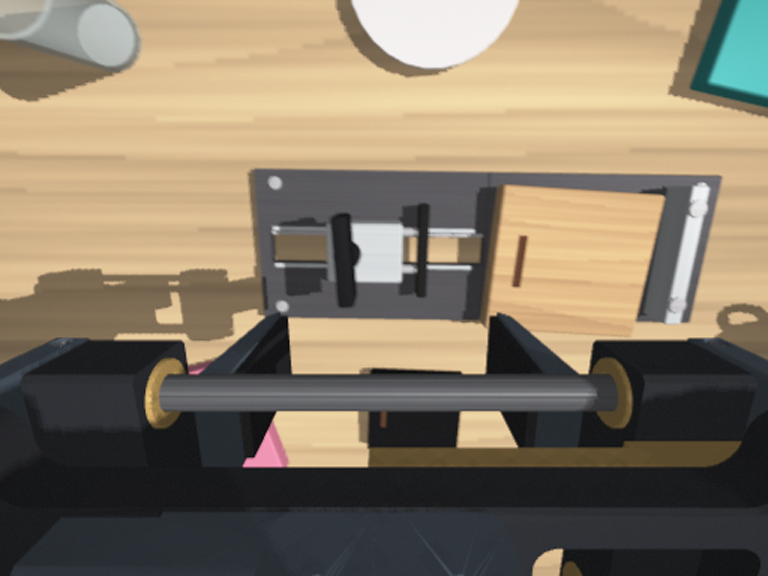

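The wrist view shows the bar from about (342,214) to (346,305) in the enlarged picture. The stop's block spans (352..405, 222..283), and the fence is at x≈690.

```bash
python3 - <<'E'
from h import *
s=lambda l:(np.array(l,float)+.5)/1.5-.5
r=ray('wrist',s([(342,214),(346,305),(344,259.5)]),100);print('bar',r.round(1).tolist(), np.degrees(np.arctan2(*(r[0]-r[1])[[1,0]])))
r=ray('wrist',s([(250,170),(720,177),(691,322),(264,314)]),14);print('deck',r.round(1).tolist(),r.mean(0))
m=[t for t in spotter.trace('knob','wrist')][0]['region'].astype(np.uint8)
c=max(cv2.findContours(m,0,2)[0],key=cv2.contourArea);print(cv2.minAreaRect(c),m.sum())
save('wrist','e.png',(150,100,200,130),4)
E
```

```text
bar [[573.8, 53.6, 100.0], [500.6, 52.2, 100.0], [538.3, 52.9, 100.0]] 1.1095483784333047
deck [[608.1, 150.2, 14.0], [604.1, -299.8, 14.0], [456.9, -302.4, 14.0], [463.3, 148.0, 14.0]] [533.12420928 -76.01061596  14.        ]
((231.71470642089844, 173.2911834716797), (63.428009033203125, 19.327518463134766), 85.60128784179688) 961
```

View pics/e.png

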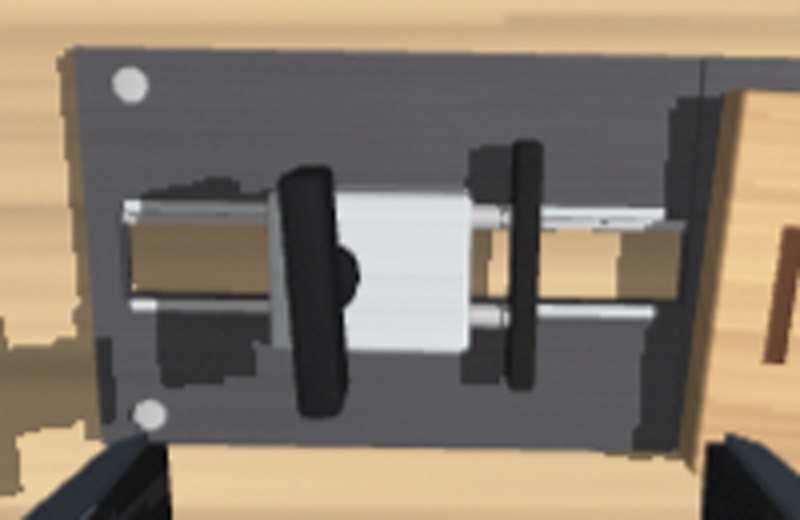

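The crop shows the bar's left top edge running from (280,182) to (298,410) and its ends at rows ~170 and ~415. The stop's front edge is at x≈470.

```bash
python3 - <<'E'
from h import *
c=lambda l:crop(l,(150,100),4)
r=ray('wrist',c([(280,182),(298,410)]),100);print('bar left edge',r.round(1).tolist(), np.degrees(np.arctan2(*(r[0]-r[1])[[1,0]])))
r=ray('wrist',c([(300,170),(315,416)]),100);print('ends',r.round(1).tolist(),r.mean(0))
r=ray('wrist',c([(471,192),(469,352)]),48);print('stop front',r.round(1).tolist(),r.mean(0))
r=ray('wrist',c([(528,141),(520,389)]),36);print('pad',r.round(1).tolist())
r=ray('wrist',c([(330,260)]),100);print('right edge',r)
E
```

```text
bar left edge [[570.4, 61.5, 100.0], [501.4, 58.5, 100.0]] 2.492490915182058
ends [[573.8, 55.6, 100.0], [499.5, 53.4, 100.0]] [536.65896199  54.49334782 100.        ]
stop front [[562.8, 4.6, 48.0], [507.0, 4.6, 48.0]] [534.87138937   4.59681288  48.        ]
pad [[579.1, -15.3, 36.0], [490.0, -14.6, 36.0]]
right edge [[547.70071612  47.60142709 100.        ]]
```

```bash
python3 -m jog '0 0 0.4 0.46 1.43 -1 1; 0 0 0.4 0.46 1.43 -3 1; 0 0 0.4 0.46 1.43 -5 1; 0 0 0.4 0.46 1.43 -6.3 1; 0 0 0.4 0.46 1.43 -7 1'; python3 -m jog '0 0 0 0 0 0 0.5; 0 0 0 0 0 0 0.1; 0 0 0 0 0 0 0.1; 0 0 0 0 0 0 0.1; 0 0 0 0 0 0 0.1' 40;  python3 -m jog '0 0 0 0 0 0 0.1; 0 0 0 0 0 0 0.1'
```

```text
time_s: 3.28
ee_pos: [533.4, 50.3, 62.4]
ee_rot: [180.0, 0.2, 1.9]
force: [0.7, -0.2, 0.2]
gripper_width: 91.5
time_s: 3.9
ee_pos: [535.1, 52.3, 64.4]
ee_rot: [180.0, -0.0, 2.1]
force: [0.4, -0.5, -0.2]
gripper_width: 44.1
time_s: 4.15
ee_pos: [534.9, 52.2, 64.0]
ee_rot: [180.0, 0.0, 2.1]
force: [-0.9, -0.1, 0.2]
gripper_width: 24.0
```

```bash
python3 -m jog '0 0 0 0 0.06 0 0.1; 0 0 0 0 0.06 0 0.1;0 0 0 0 0.06 0 0.1; 0 0 0 0 0.06 0 0.05; 0 0 0 0 0.06 0 0.05' 45; python3 -c "
from h import *
print(env.state()['torque'],env.state()['ee_rot'],env.state()['gripper_width'])"
```

```text
time_s: 4.78
ee_pos: [534.9, 54.1, 64.0]
ee_rot: [-180.0, 0.0, 2.1]
force: [-1.1, 3.7, 0.5]
gripper_width: 13.7
[0.92947281 0.09134392 0.18551065] [-1.79963813e+02  2.56777942e-03  2.08721793e+00] 13.705951672753951
```

```bash
python3 -m jog '0 0 1 0 0 0 0; 0 0 2 0 0 0 0; 0 0 3 0 0 0 0; 0 0 4 0 0 0 0; 0 0 4 0 0 0 0' 50; python3 -c "
from h import *
print(env.state()['torque'],env.state()['ee_rot'],env.state()['gripper_width'])"
```

```text
time_s: 5.4
ee_pos: [535.0, 54.0, 63.9]
ee_rot: [-180.0, -0.0, 22.0]
force: [-0.4, 4.5, -0.3]
gripper_width: 13.6
[0.85317763 0.07401819 0.17193699] [-1.79977917e+02 -1.05916404e-02  2.20415620e+01] 13.609077218168654
```

```bash
python3 -m jog '0 0 1.8 0 0 0 0; 0 0 3.6 0 0 0 0; 0 0 5.4 0 0 0 0; 0 0 7 0 0 0 0; 0 0 8.4 0 0 0 0'; python3 -m jog '0 0 0 0 0 0 0; 0 0 0 0 0 0 0'; python3 -c "
from h import *
print(env.state()['torque'],env.state()['ee_rot'],env.state()['gripper_width'])
save('scene','f.png',(200,60,180,150),4.4)"
```

```text
time_s: 6.02
ee_pos: [535.1, 53.1, 64.0]
ee_rot: [180.0, 0.0, 64.2]
force: [0.1, 1.2, -0.9]
gripper_width: 13.9
time_s: 6.28
ee_pos: [535.1, 53.1, 63.9]
ee_rot: [180.0, 0.1, 64.0]
force: [0.3, 0.0, -0.1]
gripper_width: 13.9
[-0.12920542 -0.12583263  0.07369147] [1.79954422e+02 5.03514869e-02 6.40009013e+01] 13.875664643006886
```

View pics/f.png

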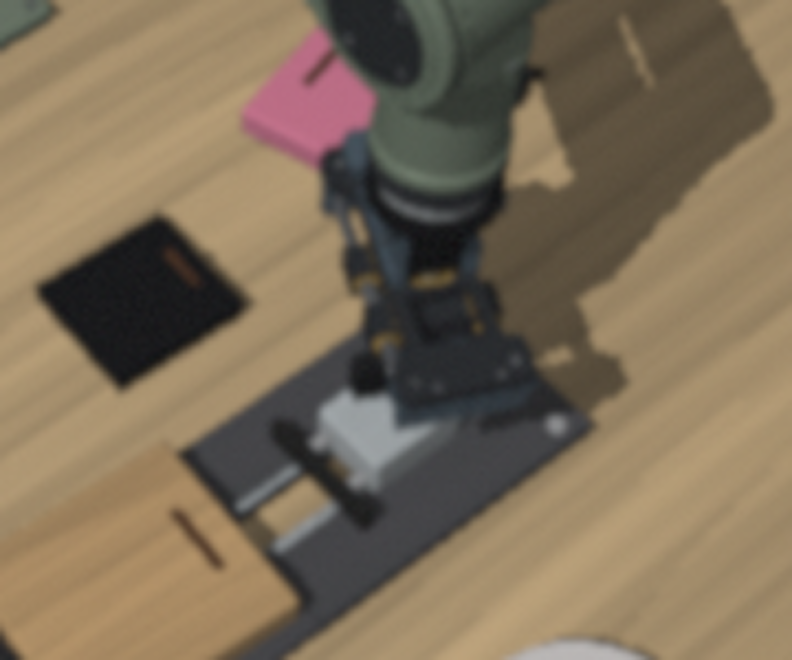

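The force dropped to zero, so the stop is free, and the bar is gripped at about 62° of turn. I slide towards the board.

```bash
python3 -m jog '0 0 0 -0.005 -0.5 0 0; 0 0 0 -0.01 -1 0 0; 0 0 0 -0.02 -1.5 0 0; 0 0 0 -0.025 -2 0 0; 0 0 0 -0.025 -2 0 0'; python3 -m jog '0 0 0 0 -0.2 0 0; 0 0 0 0 -0.2 0 0';python3 -m jog '0 0 0 0 -0.2 0 0; 0 0 0 0 -0.2 0 0';python3 -m jog '0 0 0 0 -0.2 0 0; 0 0 0 -0.005 -0.2 0 0'
```

```text
time_s: 6.95
ee_pos: [534.5, 2.0, 64.0]
ee_rot: [180.0, 0.0, 64.0]
force: [1.4, -1.3, -2.2]
gripper_width: 13.7
time_s: 7.2
ee_pos: [534.4, -1.7, 64.0]
ee_rot: [180.0, 0.0, 64.1]
force: [2.2, -0.9, -2.1]
gripper_width: 14.0
time_s: 7.45
ee_pos: [534.3, -6.6, 64.0]
ee_rot: [180.0, 0.0, 64.1]
force: [0.9, -0.4, -2.1]
gripper_width: 13.6
time_s: 7.7
ee_pos: [534.3, -11.3, 64.0]
ee_rot: [180.0, -0.0, 64.1]
force: [2.1, 2.1, -2.6]
gripper_width: 13.7
```

```bash
python3 -m jog '0 0 0 0 -0.16 0 0; 0 0 0 0 -0.16 0 0';python3 -m jog '0 0 0 0 -0.16 0 0; 0 0 0 0 -0.16 0 0';python3 -m jog '0 0 0 0 -0.12 0 0; 0 0 0 0 -0.12 0 0';python3 -m jog '0 0 0 0 -0.12 0 0; 0 0 0 0 -0.12 0 0; 0 0 0 0 -0.12 0 0'
```

```text
time_s: 7.95
ee_pos: [534.2, -15.6, 64.0]
ee_rot: [180.0, 0.0, 64.1]
force: [1.6, 1.8, -3.3]
gripper_width: 13.7
time_s: 8.2
ee_pos: [534.2, -19.7, 64.0]
ee_rot: [180.0, 0.0, 64.1]
force: [1.4, 1.5, -3.4]
gripper_width: 13.8
time_s: 8.45
ee_pos: [534.1, -22.7, 64.0]
ee_rot: [180.0, 0.0, 64.1]
force: [2.1, 2.2, -2.6]
gripper_width: 14.0
time_s: 8.82
ee_pos: [534.1, -25.6, 64.0]
ee_rot: [180.0, 0.0, 64.1]
force: [0.5, 1.3, -3.0]
gripper_width: 13.9
```

```bash
python3 -m jog '0 0 0 -0.01 -0.16 0 0; 0 0 0 -0.01 -0.16 0 0';python3 -m jog '0 0 0 0 -0.12 0 0; 0 0 0 0 -0.12 0 0';python3 -m jog '0 0 0 0 -0.12 0 0; 0 0 0 0 -0.12 0 0;0 0 0 0 -0.12 0 0'
```

```text
time_s: 9.07
ee_pos: [534.0, -29.5, 64.0]
ee_rot: [180.0, -0.0, 64.1]
force: [1.6, 4.4, -3.2]
gripper_width: 13.8
time_s: 9.32
ee_pos: [534.0, -31.9, 64.0]
ee_rot: [-180.0, -0.0, 64.1]
force: [1.6, 4.9, -3.3]
gripper_width: 13.6
time_s: 9.7
ee_pos: [534.0, -34.3, 64.0]
ee_rot: [-180.0, -0.1, 64.1]
force: [1.7, 6.7, -1.9]
gripper_width: 13.8
```

```bash
python3 - <<'E'
from h import *
save('scene','g.png',(165,110,180,150),4.4)
E
```

```text
(no output)
```

View pics/g.png

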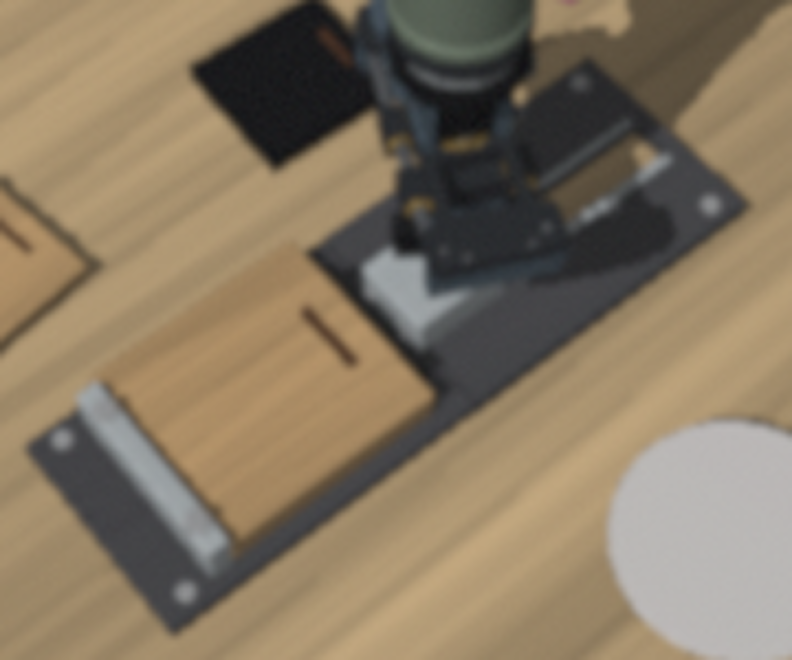

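The board now lies square against the fence, with no gap visible at (160,470), and the force is rising at the spring's rate. I press on to about 12 N.

```bash
python3 -m jog '0 0 0 0 -0.06 0 0; 0 0 0 0 -0.12 0 0; 0 0 0 0 -0.12 0 0';python3 -m jog '0 0 0 0 -0.06 0 0; 0 0 0 0 -0.12 0 0; 0 0 0 0 -0.12 0 0; 0 0 0 0 -0.12 0 0'
```

```text
time_s: 10.12
ee_pos: [533.9, -36.5, 64.0]
ee_rot: [-179.9, -0.2, 64.1]
force: [2.5, 8.5, -1.2]
gripper_width: 13.3
time_s: 10.62
ee_pos: [533.9, -38.8, 64.0]
ee_rot: [-179.9, -0.2, 64.0]
force: [2.4, 12.2, -3.0]
gripper_width: 13.7
```

```bash
python3 -m jog '0 0 -1.4 0 0 0 0; 0 0 -2.8 0 0 0 0; 0 0 -4.2 0 0 0 0; 0 0 -5.6 0 0 0 0; 0 0 -6 0 0 0 0';python3 -m jog '0 0 -1.4 0 0 0 0; 0 0 -2.8 0 0 0 0; 0 0 -4.2 0 0 0 0; 0 0 -5.2 0 0 0 0; 0 0 -5.2 0 0 0 0'
```

```text
time_s: 11.25
ee_pos: [533.8, -38.8, 64.0]
ee_rot: [-179.8, -0.1, 34.0]
force: [1.7, 12.7, -2.6]
gripper_width: 13.6
time_s: 11.88
ee_pos: [533.7, -38.7, 64.0]
ee_rot: [-179.7, -0.0, 8.0]
force: [1.7, 12.2, -2.4]
gripper_width: 13.6
```

```bash
python3 -m jog '0 0 -0.5 0 0 0 0; 0 0 -1 0 0 0 0; 0 0 -1.3 0 0 0 0; 0 0 -1.3 0 0 0 0'; python3 -c "
from h import *
s=env.state();print(s['torque'],s['ee_rot'],s['force'])"
```

```text
time_s: 12.38
ee_pos: [533.7, -38.6, 64.0]
ee_rot: [-179.7, 0.0, 1.5]
force: [1.6, 13.3, -2.4]
gripper_width: 13.7
[ 2.11898368 -0.3114626  -0.10119443] [-1.79747408e+02  2.14467445e-02  1.52108271e+00] [ 1.62446418 13.30280788 -2.35280764]
```

I ease the arm's push off. If the lock holds, the force should go to zero without the tool moving.

```bash
python3 -m jog '0 0 0 0 0.05 0 0; 0 0 0 0 0.1 0 0; 0 0 0 0 0.1 0 0'
```

```text
time_s: 12.75
ee_pos: [533.8, -38.3, 64.0]
ee_rot: [-180.0, 0.0, 1.6]
force: [1.4, 6.2, -2.6]
gripper_width: 13.8
```

```bash
python3 -m jog '0 0 0 0 0.06 0 0; 0 0 0 0 0.1 0 0; 0 0 0 0 0.1 0 0'
```

```text
time_s: 13.12
ee_pos: [533.8, -37.9, 64.0]
ee_rot: [179.8, 0.0, 1.7]
force: [0.8, -6.3, -1.6]
gripper_width: 13.7
```

The tool moved only 0.7 mm while the force swung from +13 to −6 N, so the lock holds. I open the gripper and lift off.

```bash
python3 -m jog '0 0 0 0 -0.05 0 0; 0 0 0 0 -0.05 0 0.2; 0 0 0 0 -0.05 0 0.5; 0 0 0 0 -0.05 0 1; 0 0 0 0 -0.05 0 1'; python3 -m jog '0 0 0 0 0 0 1; 0 0 0 0 0 0 1; 0 0 0 0 0 0.5 1; 0 0 0 0 0 2 1; 0 0 0 0 0 4 1'; python3 -m jog '0 0 0 0 1 2 1; 0 0 0 0 2 3 1; 0 0 0 0 2 3 1;0 0 0 0 2 3 1'; python3 - <<'E'
from h import *
save('wrist','i.png',(150,100,260,190),3)
E
```

```text
time_s: 13.75
ee_pos: [534.0, -37.5, 64.0]
ee_rot: [180.0, -0.0, 1.6]
force: [0.2, -0.3, -1.3]
gripper_width: 45.3
time_s: 14.38
ee_pos: [533.3, -37.5, 165.0]
ee_rot: [-180.0, 0.1, 1.6]
force: [0.7, -0.2, 0.8]
gripper_width: 90.9
time_s: 14.88
ee_pos: [533.2, 12.0, 238.3]
ee_rot: [180.0, 0.1, 1.6]
force: [0.6, 0.3, -0.3]
gripper_width: 91.2
```

View pics/i.png

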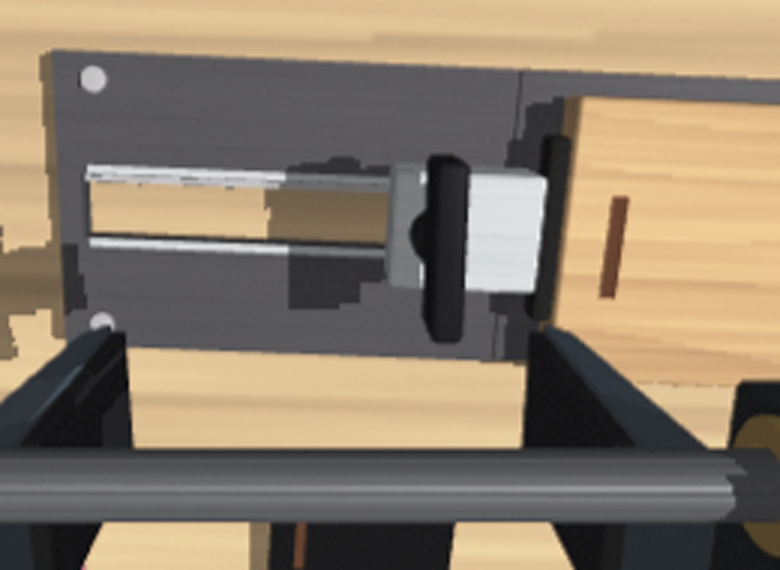

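The knob bar lies across the holder, and the pad sits between the stop's front (546,180)–(532,292) and the board's edge (580,97)–(555,325). I measure that gap and check the board's place in the scene view.

```bash
python3 - <<'E'
from h import *
c=lambda l:crop(l,(150,100),3)
r=ray('wrist',c([(547,180),(533,292)]),48);print('stop front',r.round(1).tolist())
r=ray('wrist',c([(582,97),(556,322)]),38);print('board edge',r.round(1).tolist())
r=ray('wrist',c([(468,160),(466,340)]),100);print('bar right edge',r.round(1).tolist(),np.degrees(np.arctan2(*(r[0]-r[1])[[1,0]])))
save('scene','j.png',(165,110,180,150),4.4)
E
```

```text
stop front [[559.3, -87.0, 48.0], [506.1, -85.8, 48.0]]
board edge [[596.1, -101.9, 38.0], [488.4, -101.4, 38.0]]
bar right edge [[573.0, -41.0, 100.0], [499.4, -45.8, 100.0]] 3.7051480522545615
```

View pics/j.png

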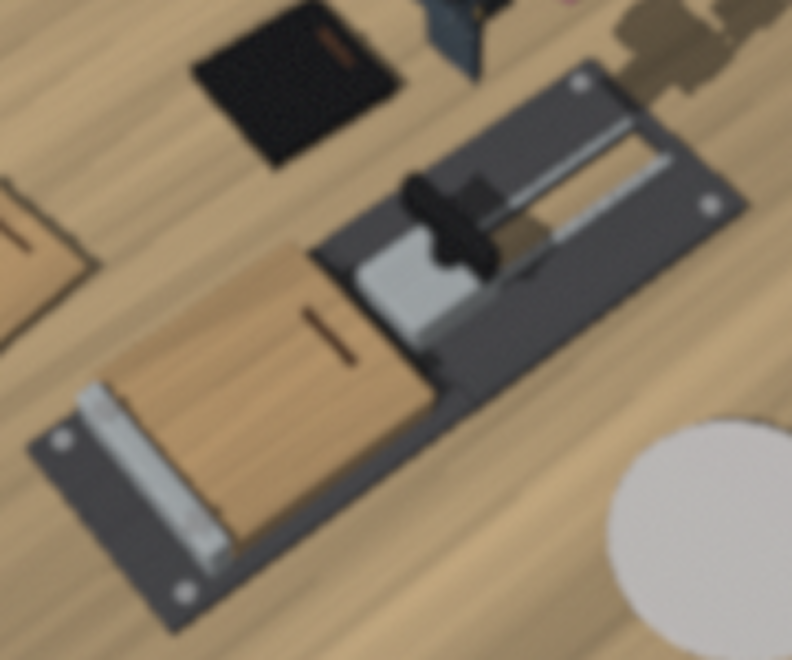

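The gap is about 15 mm, so the pad is in by about 10 mm (≈10 N). The board lies square on the fence and the knob reads about 2–4°. I hand in.

```bash
python3 -c "
from h import *
print(env.job_done(), env.state()['time_s'])"
```

```text
the job is handed in; nothing more can be done
the job is handed in; nothing more can be done
```

I handed the job in at about 15 s of the 58 s allowed; the interface gives no verdict. I turned the knob about 62° to free the stop and slid the stop until the board was against the fence. I pressed to about 12 N at the wrist, turned the knob back to tight while holding there, then let go and backed off.

My last checks, after letting go except for the lock test:
- **Lock:** before letting go, I eased the arm's push until the force swung from +13 to −6 N. The tool moved only 0.7 mm, so the stop was held.
- **Pad:** the gap between the stop's front and the board measured about 15 mm, so the pad is in by about 10 mm (about 10 N).
- **Knob:** the last tool angle while gripped puts it at about 2°. The bar's edge in the wrist picture gives about 4°. Both are well under the 0.3 rad (17°) limit.
- **Board:** its near edge is parallel to the stop's front to within about 1°, and the picture shows no gap at the fence. I did not remeasure its sideways position. Before the push it was about 9 mm off the middle line, against the 40 mm allowed.
- **Crockery:** the arm stayed clear of it. The plate looks unmoved in the last picture; the mug and tumbler were outside that crop.

Nothing failed. The first scene-camera estimate of the knob's position was about 8 mm off along the slide, and I corrected it with the wrist camera before gripping.

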